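Load two bonbon trays on the spraying board and clamp them

TASK

Set up the two bonbon trays for airbrushing: first slide the red-faced clamp jaw fully open to the right. Then slide the tray of dark bonbons from the marble onto the metal cold plate, into the corner against the dark back fence and the left stop, next slide the ivory tray in right beside it, also against the back fence, and finally slide the jaw shut until it presses firmly on the ivory tray. Keep the trays flat on the cooling board all the way, never lifted, and leave the two bottles and the cup beside the board undisturbed.

Things in the scene. Friction and masses are not known exactly. Their poses are not given: they have to be found in the camera images.
- station: fixed countertop cooling unit (the board), spans x = -160..160, y = -190..150 mm from its origin, which is on the table; x away from the robot, y left. Flush flat top at z = 76 mm: white marble for x < 45 mm, aluminium cold plate beyond. Dark back fence along the far edge, front face x = 140 mm; dark left stop, face y = 130 mm (x = 50..140); both up to z = 88 mm
- dark_place (a point): point on the cold plate where the dark tray's origin lies when the tray is in the corner, touching fence and stop (board x = 95, y = 80, z = 76 mm)
- ivory_place (a point): point on the cold plate where the ivory tray's origin lies when it touches the fence and the dark tray (board x = 95, y = -20, z = 76 mm)
- dark_tray: loose flat tray, white plate 90 (x) x 100 (y) x 12 mm, eight dark brown bonbons fixed in two rows at x = +-32 mm (10 mm high), and a black upright grip fin on its middle, 40 (x) x 14 (y) mm, reaching 48 mm above the underside; 0.25 kg. Origin: centre of underside; z up. Starts on the marble, left or right
- ivory_tray: loose flat tray, blue plate 90 (x) x 100 (y) x 12 mm, eight ivory bonbons fixed in two rows at x = +-32 mm (10 mm high), and a black upright grip fin on its middle, 40 (x) x 14 (y) mm, reaching 48 mm above the underside; 0.25 kg. Origin: centre of underside; z up. Starts on the marble, left or right
- jaw: clamp jaw with a red face 80 mm long (board x), 12 mm high; slides over the cold plate along the board's y only, about 2 N of friction, stays where left. Origin: middle of the red face, at the board top's height; the face looks to board +y. Origin at board y = -155 mm is fully open, -70 shut on both trays; it starts at -20 to 30 mm, in the way
- jaw_grip (a point): middle of the jaw's black upright grip fin, 40 (board x) x 14 (board y) x 36 mm high: it reaches 14 mm above this point and 22 mm below it (down to the jaw's top, 88 mm above the table). Moves with the jaw; 45 mm to board -y of the jaw's face, at board x = 95 mm
- pink_bottle: bystander: pink colour bottle with black cap, 46 mm across, 153 mm high, standing left of the board; origin: centre of the underside
- yellow_bottle: bystander: yellow colour bottle with black cap, 46 mm across, 156 mm high, standing left of the board; origin: centre of the underside
- tan_cup: bystander: clear open cup with tan colour, 110 mm across, 49 mm high, standing right of the board; origin: centre of the underside
Mind the look-alikes: they are no part of the job. What is shaped like the dark_tray but yellow is not meant.

How it is judged:
On the way, in this order (a step that is already met when the one before it is completed fails the run):
1. the jaw is slid open (to within 20 mm of its right end) (y of jaw in the frame of station below -0.135 m), for 0.2 s.
2. the dark tray is in the corner of fence and stop (within 8 mm of the fence, 12 mm of the stop) (x of dark_tray in the frame of station above 0.087 m and y of dark_tray in the frame of station above 0.068 m and z of dark_tray in the frame of station below 0.08 m), for 0.2 s.
3. the ivory tray is beside it (within 8 mm of the fence, 20 mm of its place beside the dark tray) (x of ivory_tray in the frame of station above 0.087 m and y of ivory_tray in the frame of station between -0.04 and 0 m and z of ivory_tray in the frame of station below 0.08 m), for 0.2 s.
4. the jaw presses on the ivory tray with more than 5 N (contact force between jaw and ivory_tray above 5 N), for 0.04 s.
At the end, for the whole second after the job is handed in: Dark tray within 8 mm of the back fence and 7 mm of the left stop, ivory tray within 8 mm of the fence and 10 mm right or 15 mm left of its place; both flat on the board, square to it within 0.08 rad, at rest; jaw shut on them (its face 60 to 79 mm right of the board's origin) (x of each of dark_tray, ivory_tray in the frame of station above 0.087 m and y of dark_tray in the frame of station above 0.073 m and y of ivory_tray in the frame of station between -0.03 and -0.005 m and z of each of dark_tray, ivory_tray in the frame of station below 0.08 m and angle between the x axis of each of dark_tray, ivory_tray and the x axis of station, either way round below 0.08 rad and linear speed of each of dark_tray, ivory_tray below 0.01 m/s and y of jaw in the frame of station between -0.079 and -0.06 m); the robot touches nothing.
It fails at once if the pink colour bottle is moved more than 20 mm or tipped (distance of pink_bottle from where it was at the start of the episode above 0.02 m or angle between pink_bottle's own z axis and vertical above 0.3 rad).
It fails at once if the yellow colour bottle is moved more than 20 mm or tipped (distance of yellow_bottle from where it was at the start of the episode above 0.02 m or angle between yellow_bottle's own z axis and vertical above 0.3 rad).
It fails at once if the tan cup is moved more than 20 mm or tipped (distance of tan_cup from where it was at the start of the episode above 0.02 m or angle between tan_cup's own z axis and vertical above 0.3 rad).
It fails at once if the dark tray is lifted off the board by more than 12 mm or tilted more than 0.2 rad (z of dark_tray in the frame of station above 0.088 m or angle between dark_tray's own z axis and vertical above 0.2 rad).
It fails at once if the ivory tray is lifted off the board by more than 12 mm or tilted more than 0.2 rad (z of ivory_tray in the frame of station above 0.088 m or angle between ivory_tray's own z axis and vertical above 0.2 rad).
It also fails if it takes over 72 s, if anything falls off the work surface, if the arm or the gripper's body presses on something with over 40 N, if the wrist force passes 120 N, or if a joint passes its speed limit or range.

ROBOT

A 7-joint arm with a two-finger parallel gripper is mounted at the origin on a cart in front of the work surface, level with it; the furniture and walls round the work are solid. World frame = base frame: x ahead of the robot, y to its left, z up, the work surface at z = 0. Lengths are in m, angles in rad, forces in N, time in s.
With the tool pointing down it reaches from about 0.425 to 0.875 m from the base axis. Payload 8.4 kg.
Tool frame: the origin (TCP) lies midway between the tips of the shut fingers; the grasp point (between the pads) lies 19 mm behind it; x points along the fingers, y is the direction in which the jaws open and shut, and the axes are right-handed (so a half turn about x gives the same grasp; the last joint's range is limited). The gripper opens to 87 mm and grips with 3 to 60 N. Pads are 19 mm wide; open, the fingers measure 117 mm over their backs; the gripper's body (75 mm by 190 mm) begins 51 mm behind the grasp point.
Start: joints at [1.103, 0.333, 0.04, 1.465, -0.013, 1.343, -0.059], TCP at [0.234, -0.606, 0.223] pointing down, gripper open.
Joint ranges: [-2.58, 2.58], [-0.38, 2.09], [-1.3, 1.39], [0.25, 2.4], [-1.5, 4.64], [0.08, 2.09], [-2.65, 2.65]. Speed limits (rad/s): [2.22, 2.22, 2.79, 2.79, 3.14, 3.14, 3.14].

INTERFACE

Orientations are given as [roll, pitch, yaw] about the fixed x, y, z axes, in that order (R = Rz(yaw) Ry(pitch) Rx(roll)).
In Python, from plant import env, imaging gives the robot as it stands.
- The arm moves only by the shell command python3 -m jog 'ROWS'. ROWS is a JSON object of lists of equal length, an entry for each row: "dp": the shift along the tool's x, y, z in mm, a list of three; "rot": the turn, a rotation vector about the tool's x, y, z in degrees, a list of three; "claw": the opening, from 0 (shut) to 1 (fully open). A call has 1 to 8 rows; each row shifts and turns the commanded pose from where the row before left it, along the tool's axes as they then stand; what a row does not reach is not made up. A row lasts 1/12 s, in which the tool goes at most 41.7 mm and 7.16 degrees, less where a joint would pass 70% of its speed; a pose out of reach is approached as far as the arm can. A call with a gripper value outside its range is refused whole. The fingers move at their own pace and stop on an object; the grip force is fixed at half the most. Time passes only in rows, so rows that do not move let the fingers close. It gives the time, the measured TCP pose, the force and the opening at its end, in the units of the state.
- env.get_state(): the state, without advancing time (a new reading comes with each control period).
- imaging.snapshot(name): name is "scene" or "top" or "wrist"; returns a dict with "img" (480x640x3 uint8, red, green, blue), "z_map" (480x640 float32, m along the optical axis (not along the pixel's ray), 0 where there is no reading), "K" (3x3 intrinsics, pixels), "dist" ([k1, k2, p1, p2, k3] as OpenCV has them; the pictures are not rectified), "xyz" and "rotation" of the camera in the world; the wrist camera has in their place "mount" (4x4, takes a point from camera to tool coordinates, whose origin is the TCP and whose axes are the tool frame's). Camera axes: x right, y up, looking along -z (the intrinsics and any distortion apply to the point x, -y, -z); pixel columns grow to the right and rows downward; lengths in m; the calibration is good to about 2 mm. A picture is of the moment at which its call begins: read the wrist's pose just before it.
- env.close_job(): hands the job in, once; it reports no verdict.
The state is a dict: "time": time; "joints": joint angles; "dq": joint speeds; "tau": joint torques, N m; "eef_pos": TCP position; "eef_rot": TCP orientation; "wrist_force": force on the tool from outside, world axes, zero at the start; "ft_torque": the same for the moment, N m; "finger_gap": opening from 0.0 (shut) to 1.0 (fully open).
Only numpy, scipy, OpenCV 4.12 (cv2) and the standard library are available. Lean on these libraries where they do the work, as an engineer would, in place of code of your own. Each camera call takes 0.05 s, during which the arm holds its last target.

## Working session

There is one attempt and no reset: what is moved stays moved. The work goes in short steps, Python scripts to look and compute and a shell command to move; the robot and the scene stay as the last step left them, time stands still between calls to the robot, and variables do not carry over. Pictures are saved under pics/ and viewed, and the job is handed in when it is done.

```bash
ls; mkdir -p pics; python3 - <<'E'
from plant import env, imaging
import cv2,numpy as np
s=env.get_state()
for k,v in s.items(): print(k,np.round(v,4))
for n in ("scene","top"):
    d=imaging.snapshot(n); cv2.imwrite(f"pics/{n}0.png",d["img"][:,:,::-1])
    print(n,d["K"],d["dist"],d["xyz"],d["rotation"])
E
```

```text
pics
time 0.0
joints [ 1.1028  0.3339  0.0399  1.4663 -0.0134  1.3433 -0.0585]
dq [ 0.0005 -0.0001 -0.0006  0.     -0.0004  0.0009  0.0007]
tau [-4.00000e-04 -6.56352e+01  1.33490e+00 -4.03800e+01 -5.97000e-02
  4.49000e-02  1.00000e-04]
eef_pos [ 0.2341 -0.6059  0.2217]
eef_rot [-1.4982  1.5692  2.0123]
wrist_force [0.032  0.2013 0.4053]
ft_torque [0.0453 0.0349 0.0102]
finger_gap 0.9966
scene [[529.16599431   0.         314.13400076]
 [  0.         529.16599431 243.41059888]
 [  0.           0.           1.        ]] [-0.13901616  0.          0.          0.          0.        ] [-0.09688614  0.7933041   1.21169134] [ 0.74532926  0.01245493 -2.48981282]
top [[569.9385973    0.         323.0665776 ]
 [  0.         569.9385973  246.56670771]
 [  0.           0.           1.        ]] [-0.00287988  0.          0.          0.          0.        ] [ 0.45723282 -0.01678495  1.58061045] [ 0.07300097  0.00874501 -1.58846928]
```

View pics/top0.png

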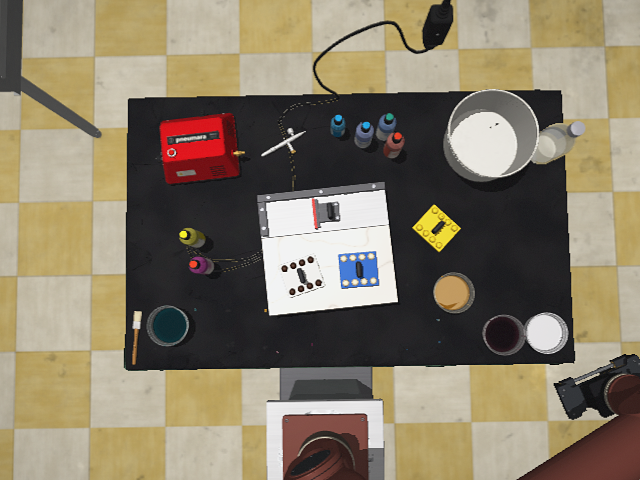

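View pics/scene0.png

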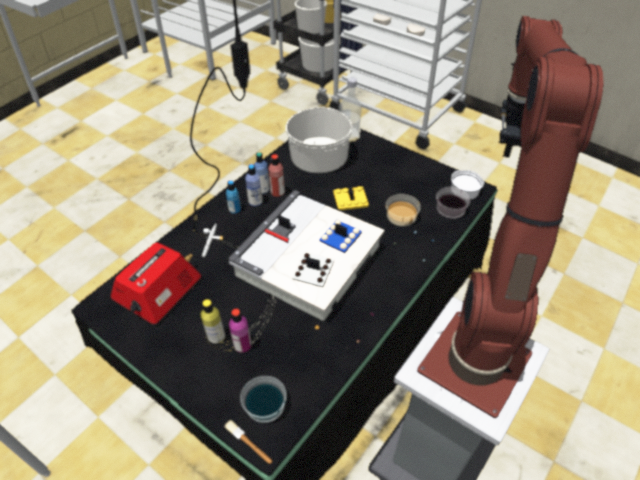

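Top view: jaw with red face at about (315,213). The dark tray is the white plate at (302,276) and the ivory tray is the blue plate at (359,270). The look-alike is the yellow tray off the board at (437,228). Next is an enlarged crop to confirm, plus measurements.

```bash
cat > h.py <<'E'
from plant import env, imaging
import cv2,numpy as np
from scipy.spatial.transform import Rotation as R
def cam(d):
    if "mount" in d:
        raise
    return R.from_euler('xyz',d["rotation"]).as_matrix(), np.array(d["xyz"])
def cast(d,px,z,T=None):
    Rm,c = T if T is not None else cam(d)
    u=cv2.undistortPoints(np.array(px,float).reshape(-1,1,2),np.array(d["K"]),np.array(d["dist"])).reshape(-1,2)
    r=np.c_[u[:,0],-u[:,1],-np.ones(len(u))]@Rm.T
    return c+r*((z-c[2])/r[:,2])[:,None]
def wristT(d,s):
    M=np.array(d["mount"]);Rt=R.from_euler('xyz',s["eef_rot"]).as_matrix()
    return Rt@M[:3,:3], Rt@M[:3,3]+np.array(s["eef_pos"])
def board(P,o,yaw):
    c,s=np.cos(yaw),np.sin(yaw); P=np.asarray(P)[...,:2]-o
    return np.stack([P[...,0]*c+P[...,1]*s,-P[...,0]*s+P[...,1]*c],-1)
def cents(mask,amin=8):
    n,l,st,c=cv2.connectedComponentsWithStats(mask.astype(np.uint8))
    return [(st[i,4],c[i]) for i in range(1,n) if st[i,4]>=amin]
E
python3 - <<'E'
from h import *
d=imaging.snapshot("top"); im=d["img"]; np.savez("top0.npz",**d)
c=cv2.resize(im[170:330,240:480],None,fx=3.3,fy=3.3,interpolation=cv2.INTER_CUBIC)
cv2.imwrite("pics/crop0.png",c[:,:,::-1])
hsv=cv2.cvtColor(im,cv2.COLOR_RGB2HSV)
roi=np.zeros(im.shape[:2],bool); roi[175:325,250:405]=1
# board: non-dark region incl. fence
z=d["z_map"]
Rm,cc=cam(d)
v,u=np.mgrid[0:480,0:640]
n=cv2.undistortPoints(np.stack([u,v],-1).reshape(-1,1,2).astype(float),d["K"],d["dist"]).reshape(480,640,2)
P=np.stack([n[...,0]*z,-n[...,1]*z,-z],-1)@Rm.T+cc
m=roi&(P[...,2]>0.06)&(P[...,2]<0.1)
cn=max(cv2.findContours(m.astype(np.uint8),0,1)[0],key=cv2.contourArea)
r=cv2.minAreaRect(cn);print("board rect",r); bx=cv2.boxPoints(r);print(bx)
W=cast(d,bx,0.076);print(W.round(4)); print([np.linalg.norm(W[i]-W[i-1]).round(4) for i in range(4)])
print("topz",np.median(P[...,2][m]))
blue=roi&(hsv[...,0]>100)&(hsv[...,0]<125)&(hsv[...,1]>120)
red=roi&((hsv[...,0]<8)|(hsv[...,0]>172))&(hsv[...,1]>120)
blk=roi&(hsv[...,2]<70)&(P[...,2]>0.08)
for nme,mm in(("blue",blue),("red",red),("dark",blk)):
    print(nme)
    for a,ce in cents(mm,8): print(a,ce.round(1),P[int(ce[1]),int(ce[0])].round(3))
E
```

```text
board rect ((327.0343322753906, 248.10401916503906), (121.20686340332031, 129.08438110351562), 83.8533706665039)
[[256.37418 194.75972]
 [384.71646 180.93825]
 [397.6945  301.4483 ]
 [269.3522  315.26978]]
[[ 0.7093  0.1699  0.076 ]
 [ 0.74   -0.1731  0.076 ]
 [ 0.4194 -0.199   0.076 ]
 [ 0.3892  0.1387  0.076 ]]
[np.float64(0.3216), np.float64(0.3443), np.float64(0.3216), np.float64(0.339)]
topz 0.07720271553924918
blue
851 [358.3 269.4] [ 0.505 -0.094  0.12 ]
red
69 [314.3 213.4] [0.656 0.017 0.088]
dark
8 [370.5 190. ] [ 0.713 -0.132  0.094]
8 [332.5 194. ] [ 0.705 -0.032  0.091]
105 [331.  211.9] [ 0.655 -0.025  0.126]
18 [310.1 259.7] [0.534 0.029 0.096]
22 [301.7 262.5] [0.527 0.052 0.098]
21 [292.9 265.5] [0.519 0.076 0.094]
71 [358.9 269.4] [ 0.505 -0.094  0.12 ]
19 [284.2 268.8] [0.512 0.097 0.093]
73 [300.9 275.4] [0.492 0.054 0.124]
20 [318.3 282.8] [0.474 0.009 0.099]
23 [309.5 285.5] [0.466 0.032 0.1  ]
24 [300.6 288.5] [0.459 0.056 0.098]
19 [292.1 291.7] [0.452 0.077 0.092]
```

View pics/crop0.png

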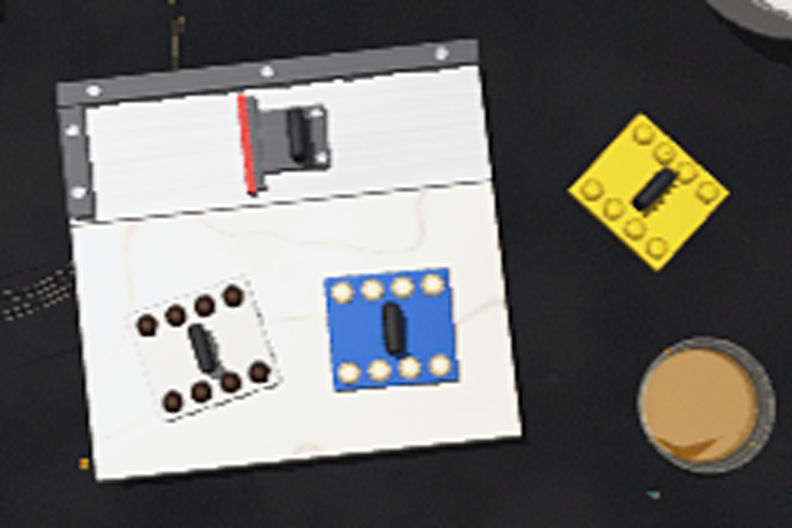

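The crop confirms it. The white plate with dark brown bonbons is the dark tray, rotated by about 13° on the board. The blue plate with ivory bonbons is the ivory tray, and the yellow tray off the board is the decoy. The jaw face is near board y≈15 mm. Next I'll work out the tool axes and the approach.

```bash
cat >> h.py <<'E'
O0=np.array([0.5625,0.0053]); YAW0=0.0925
def toW(x,y,o=O0,yaw=YAW0):
    return o+np.array([x*np.cos(yaw)-y*np.sin(yaw),x*np.sin(yaw)+y*np.cos(yaw)])
def plan(xy,z,yaw):
    """tool-frame shift (mm) and turn (deg) from the present pose to TCP at xy,z, pointing down, tool y (or -y) along yaw+90"""
    s=env.get_state(); Rt=R.from_euler('xyz',s["eef_rot"]).as_matrix()
    p=np.array(s["eef_pos"]); best=None
    for k in (0,np.pi):
        ty=np.array([-np.sin(yaw+k),np.cos(yaw+k),0]); tx=np.array([0,0,-1.])
        G=np.c_[tx,ty,np.cross(tx,ty)]
        rv=np.degrees(R.from_matrix(Rt.T@G).as_rotvec())
        if best is None or np.linalg.norm(rv)<np.linalg.norm(best): best=rv
    dp=1000*Rt.T@(np.r_[xy,z]-p)
    print("t",round(s["time"],2),"pos",p.round(4),"shift now-tool mm",dp.round(1),"turn deg",best.round(2),"F",np.round(s["wrist_force"],1),"gap",round(s["finger_gap"],3))
E
python3 - <<'E'
from h import *
s=env.get_state();print(R.from_euler('xyz',s["eef_rot"]).as_matrix().round(3))
print("grip jaw", toW(.095,-.03))
plan(toW(.095,-.03),0.25,YAW0)
plan(toW(.0,-.02),0.40,YAW0)
d=imaging.snapshot("wrist");print(np.array(d["mount"]).round(3),d["K"])
d=imaging.snapshot("top")
print("bottle caps ",cast(d,[[186,234],[196,265]],.155).round(3), "cup",cast(d,[[454,290]],.03).round(3))
f=cast(d,[[331,211.9],[358.9,269.4],[300.9,275.4]],.124);print(board(f,O0,YAW0).round(4))
E
```

```text
[[-0.001  0.36  -0.933]
 [ 0.001 -0.933 -0.36 ]
 [-1.    -0.001  0.   ]]
grip jaw [ 0.65986491 -0.01579677]
t 0.15 pos [ 0.2342 -0.606   0.2219] shift now-tool mm [ -27.7 -397.1 -609.8] turn deg [15.83  0.02  0.07] F [ 0.1 -0.8 -0.3] gap 1.001
t 0.15 pos [ 0.2342 -0.606   0.2219] shift now-tool mm [-177.7 -432.8 -521.1] turn deg [15.83  0.02  0.07] F [ 0.1 -0.8 -0.3] gap 1.001
[[-0.001  0.252 -0.968 -0.162]
 [ 1.    -0.001 -0.001 -0.   ]
 [-0.001 -0.968 -0.252 -0.07 ]
 [ 0.     0.     0.     1.   ]] [[385.17516396   0.         319.70497638]
 [  0.         385.17516396 239.9408748 ]
 [  0.           0.           1.        ]]
bottle caps  [[0.6   0.338 0.155]
 [0.521 0.313 0.155]] cup [[ 0.446 -0.358  0.03 ]]
[[ 0.0871 -0.0415]
 [-0.0678 -0.0958]
 [-0.0667  0.0531]]
```

```bash
python3 -m jog '{"dp":[[-15,-20,-24],[-15,-20,-24],[-15,-22,-26],[-12,-22,-26],[-12,-22,-26],[-9,-22,-26],[-9,-22,-26],[-9,-22,-26]],"rot":[[0,0,0],[0,0,0],[0,0,0],[0,0,0],[0,0,0],[0,0,0],[0,0,0],[0,0,0]],"claw":[1,1,1,1,1,1,1,1]}'
python3 -m jog '{"dp":[[-9,-22,-26],[-9,-22,-26],[-9,-22,-26],[-9,-22,-26],[-9,-22,-26],[-9,-22,-26],[-9,-22,-26],[-9,-22,-26]],"rot":[[0,0,0],[0,0,0],[0,0,0],[0,0,0],[0,0,0],[0,0,0],[0,0,0],[0,0,0]],"claw":[1,1,1,1,1,1,1,1]}'
python3 -m jog '{"dp":[[0,-22,-26],[0,-22,-26],[0,-22,-26],[0,-10,-24],[0,0,0],[0,0,0],[0,0,0],[0,0,0]],"rot":[[0,0,0],[0,0,0],[0,0,0],[0,0,0],[5.3,0,0],[5.3,0,0],[5.2,0,0],[0,0,0]],"claw":[1,1,1,1,1,1,1,1]}'
python3 - <<'E'
from h import *
s=env.get_state()
d=imaging.snapshot("wrist");cv2.imwrite("pics/w1.png",d["img"][:,:,::-1]);import pickle;pickle.dump((s,d),open("w1.pkl","wb"))
plan(toW(.0,-.02),0.40,YAW0)
E
```

```text
time: 0.92
eef_pos: [0.363, -0.3707, 0.3191]
eef_rot: [1.517, 1.57, -1.256]
wrist_force: [0.9, -0.5, 0.1]
finger_gap: 1.001
time: 1.58
eef_pos: [0.4936, -0.1316, 0.3912]
eef_rot: [2.204, 1.57, -0.569]
wrist_force: [1.1, -0.4, 0.0]
finger_gap: 0.997
time: 2.25
eef_pos: [0.5609, -0.0254, 0.3904]
eef_rot: [-0.358, 1.57, 2.873]
wrist_force: [1.1, 0.2, -0.2]
finger_gap: 0.998
t 2.3 pos [ 0.5609 -0.0255  0.3904] shift now-tool mm [ -9.6 -10.5  -4.5] turn deg [0.12 0.02 0.  ] F [-0.6 -1.  -0.8] gap 1.001
```

View pics/w1.png

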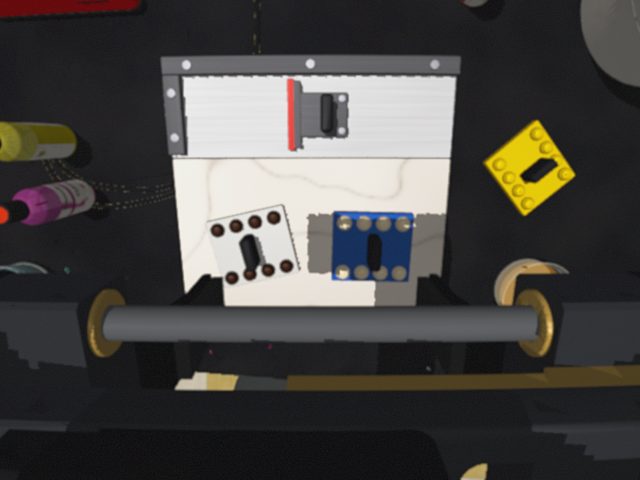

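The wrist view shows the board clearly. The seam is at row ≈157, the fence's front edge at row ≈76, and the jaw's red face at column ≈292. The jaw fin is at (327,115), the dark tray fin at (249,252) and the ivory tray fin at (374,252). I'll refine the board frame from these.

```bash
cat > meas.py <<'E'
from h import *
import pickle,sys
def fitline(P,axis):
    # robust fit: P (n,2); axis 0: x=f(y)
    a,b=(P[:,1],P[:,0]) if axis==0 else (P[:,0],P[:,1])
    k=np.ones(len(a),bool)
    for _ in range(5):
        c=np.polyfit(a[k],b[k],1); r=b-np.polyval(c,a); k=abs(r)<max(.0008,2*np.std(r[k]))
    return c,k.sum(),np.std(r[k])
E
python3 - <<'E'
from meas import *
s,d=pickle.load(open("w1.pkl","rb")); T=wristT(d,s); im=d["img"]; g=cv2.cvtColor(im,cv2.COLOR_RGB2GRAY).astype(float)
gx=cv2.Sobel(g,cv2.CV_64F,1,0);gy=cv2.Sobel(g,cv2.CV_64F,0,1)
def rowedge(cols,r0,r1,sign):
    o=[]
    for c in cols:
        w=np.clip(sign*gy[r0:r1,c],0,None); k=w.argmax(); lo,hi=max(k-2,0),k+3
        o.append((c,r0+np.average(np.arange(lo,min(hi,len(w))),weights=w[lo:hi]+1e-9)))
    return np.array(o)
def coledge(rows,c0,c1,sign):
    o=[]
    for r in rows:
        w=np.clip(sign*gx[r,c0:c1],0,None); k=w.argmax(); lo,hi=max(k-2,0),k+3
        o.append((c0+np.average(np.arange(lo,min(hi,len(w))),weights=w[lo:hi]+1e-9),r))
    return np.array(o)
fe=rowedge(list(range(200,285))+list(range(360,445)),68,85,1)   # fence front top edge z .088? (near edge)
# seam: thin dark line: minimum
se=[]
for c in list(range(200,440)):
    w=np.clip(np.median(g[148:168,c])-g[150:166,c],0,None); k=w.argmax(); se.append((c,150+np.average(np.arange(max(k-1,0),k+2),weights=w[max(k-1,0):k+2]+1e-9)) if 0<k<15 else (c,150+k))
se=np.array(se)
st=coledge(range(80,150),176,195,1)
re=coledge(range(80,200),440,465,-1)
le=coledge(range(165,200),165,185,1)
for n,e,z,ax in(("fence",fe,.088,0),("seam",se,.076,0),("stop",st,.088,1),("right",re,.076,1),("left",le,.076,1)):
    P=cast(d,e,z,T)[:,:2]; c,k,sd=fitline(P,ax); print(n,"slope deg",np.degrees(np.arctan(c[0])).round(2),"n",k,"sd",sd.round(5),"int",c[1].round(4))
E
```

```text
fence slope deg -5.19 n 170 sd 0.00034 int 0.7008
seam slope deg -5.24 n 233 sd 0.00018 int 0.6084
stop slope deg 5.26 n 63 sd 0.00035 int 0.0804
right slope deg 5.24 n 120 sd 0.00013 int -0.2361
left slope deg 5.27 n 35 sd 0.0001 int 0.1048
```

```bash
sed -i 's/^O0=.*/O0=np.array([0.5623,0.0060]); YAW0=0.0915/' h.py
python3 - <<'E'
from meas import *
s,d=pickle.load(open("w1.pkl","rb")); T=wristT(d,s); im=d["img"]; h=cv2.cvtColor(im,cv2.COLOR_RGB2HSV)
roi=np.zeros(im.shape[:2],bool); roi[60:290,196:430]=1
red=roi&((h[...,0]<8)|(h[...,0]>172))&(h[...,1]>120)&(h[...,2]>120)
for a,c in cents(red,30):
    print("red",a,c, board(cast(d,[c],.086,T),O0,YAW0).round(4))
brown=np.zeros_like(roi);brown[200:290,200:305]=1; brown&=h[...,2]<75
print("dark"); B=[]
for a,c in cents(brown,25):
    p=cast(d,[c],.095,T)[0]; print(a,c.round(1),board(p,O0,YAW0).round(4)); 
    if a<200: B.append(p[:2])
B=np.array(B); print(B.mean(0),board(B.mean(0),O0,YAW0))
iv=np.zeros_like(roi);iv[205:285,325:420]=1; iv&=(h[...,1]<110)&(h[...,2]>95)&(h[...,0]<40)
print("ivory"); 
for a,c in cents(iv,25):
    p=cast(d,[c],.095,T)[0]; print(a,c.round(1),board(p,O0,YAW0).round(4))
fin=roi&(h[...,2]<45)
print("fins")
for a,c in cents(fin,120):
    print(a,c.round(1),board(cast(d,[c],.112,T),O0,YAW0).round(4))
blue=np.zeros_like(roi); blue[205:290,325:420]=1; blue&=(h[...,0]>100)&(h[...,0]<125)&(h[...,1]>120)
cn=max(cv2.findContours(blue.astype(np.uint8),0,1)[0],key=cv2.contourArea); bx=cv2.boxPoints(cv2.minAreaRect(cn));q=cast(d,bx,.088,T);print("blue",board(q,O0,YAW0).round(4),board(q.mean(0),O0,YAW0))
plan(toW(.095,-.03),0.20,YAW0)
E
```

```text
red 398 [290.64572864 113.38190955] [[0.0961 0.0029]]
dark
93 [273.6 217.4] [-0.0249  0.0252]
101 [254.8 221.8] [-0.0303  0.0483]
94 [236.  225.8] [-0.0352  0.0714]
93 [217.6 230.2] [-0.0407  0.0944]
573 [249.9 255.2] [-0.0727  0.0562]
90 [286.1 265.7] [-0.0864  0.0115]
95 [267.9 269.6] [-0.0915  0.0345]
91 [231.7 277.6] [-0.1022  0.0807]
286 [210.2 283. ] [-0.1094  0.1086]
[0.49903261 0.0527039 ] [-0.05873528  0.05228942]
ivory
1937 [373.2 240. ] [-0.0534 -0.0963]
147 [344.  222.5] [-0.0313 -0.06  ]
142 [363.6 222.8] [-0.0317 -0.0838]
141 [383.1 223.1] [-0.0322 -0.1076]
147 [402.7 223.8] [-0.0329 -0.1315]
134 [342.2 271.7] [-0.0944 -0.0587]
135 [361.  272.1] [-0.0949 -0.0823]
103 [380.7 273.3] [-0.0967 -0.1072]
135 [398.7 272.8] [-0.0961 -0.1299]
fins
161 [330.4 117.1] [[ 0.0904 -0.0425]]
388 [250.6 253.7] [[-0.0656  0.0521]]
447 [373.7 252. ] [[-0.0636 -0.095 ]]
305 [208.9 283.4] [[-0.1035  0.1051]]
145 [423.5 283.5] [[-0.1039 -0.1574]]
blue [[-0.1066 -0.0459]
 [-0.019  -0.0471]
 [-0.0212 -0.1443]
 [-0.1092 -0.1477]] [-0.06400836 -0.09623695]
t 2.3 pos [ 0.5609 -0.0255  0.3904] shift now-tool mm [190.4  -0.9 -99.4] turn deg [0.17 0.02 0.  ] F [-0.6 -1.  -0.8] gap 1.001
```

```bash
python3 - <<'E'
from h import *
plan(toW(.095,-.042),0.093,YAW0)
E
```

```text
t 2.3 pos [ 0.5609 -0.0255  0.3904] shift now-tool mm [297.4  11.1 -99.4] turn deg [0.17 0.02 0.  ] F [-0.6 -1.  -0.8] gap 1.001
```

```bash
python3 -m jog '{"dp":[[30,3,-25],[35,3,-25],[35,3,-25],[35,2,-24],[30,0,0],[25,0,0],[20,0,0],[0,0,0]],"rot":[[0.2,0,0],[0,0,0],[0,0,0],[0,0,0],[0,0,0],[0,0,0],[0,0,0],[0,0,0]],"claw":[1,1,1,1,1,0.7,0.7,0.7]}'
python3 - <<'E'
from h import *
plan(toW(.095,-.042),0.093,YAW0)
s=env.get_state()
d=imaging.snapshot("wrist");cv2.imwrite("pics/w2.png",d["img"][:,:,::-1])
E
```

```text
time: 2.97
eef_pos: [0.6559, -0.0279, 0.1785]
eef_rot: [-0.147, 1.563, 3.087]
wrist_force: [-0.4, 0.5, -0.2]
finger_gap: 0.855
t 2.97 pos [ 0.6559 -0.0279  0.1785] shift now-tool mm [85.4 -0.2 -5.5] turn deg [0.07 0.42 0.06] F [-0.4  0.5 -0.2] gap 0.855
```

View pics/w2.png

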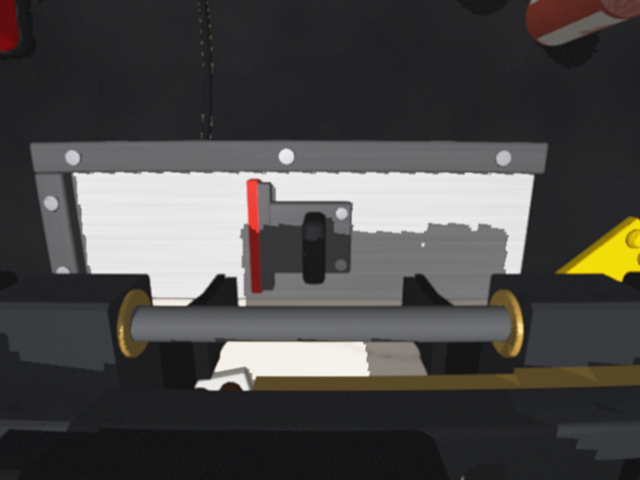

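The jaw fin at (314,248) is centred between the fingers, so I can descend.

```bash
python3 -m jog '{"dp":[[22,0,-2],[22,0,-2],[20,0,-1],[14,0,0],[7,0,0],[0,0,0],[0,0,0]],"rot":[[0,0.2,0],[0,0.2,0],[0,0,0],[0,0,0],[0,0,0],[0,0,0],[0,0,0]],"claw":[0.7,0.7,0.7,0.7,0.7,0.7,0.7]}'
python3 - <<'E'
from h import *
plan(toW(.095,-.042),0.093,YAW0)
E
python3 -m jog '{"dp":[[0,0,0],[0,0,0],[0,0,0],[0,0,0],[0,0,0],[0,0,0]],"rot":[[0,0,0],[0,0,0],[0,0,0],[0,0,0],[0,0,0],[0,0,0]],"claw":[0,0,0,0,0,0]}'

```

```text
time: 3.6
eef_pos: [0.6643, -0.027, 0.0999]
eef_rot: [3.132, 1.563, 0.08]
wrist_force: [-0.2, -0.2, 0.3]
finger_gap: 0.704
t 3.6 pos [ 0.6643 -0.027   0.0999] shift now-tool mm [ 6.8 -0.1  3.6] turn deg [-0.09 -0.47 -0.  ] F [-0.2 -0.2  0.3] gap 0.704
time: 4.1
eef_pos: [0.6637, -0.027, 0.0988]
eef_rot: [-3.141, 1.564, 0.09]
wrist_force: [-0.8, -0.0, 0.6]
finger_gap: 0.333
```

```bash
python3 -m jog '{"dp":[[5,0,0],[0,0,2],[0,0,0],[0,0,0],[0,0,0],[0,0,0]],"rot":[[0,0,0],[0,0,0],[0,0,0],[0,0,0],[0,0,0],[0,0,0]],"claw":[0.33,0.33,0.15,0,0,0]}'

```

```text
time: 4.6
eef_pos: [0.6615, -0.0266, 0.0935]
eef_rot: [-3.046, 1.564, 0.186]
wrist_force: [-0.4, 1.9, -0.5]
finger_gap: 0.155
```

Opening is 13.5 mm, so the fin is held. I'll slide the jaw 150 mm to the right (tool +y).

```bash
python3 -m jog '{"dp":[[0,8,0],[0,16,0],[0,20,0],[0,20,0],[0,20,0],[0,20,0],[0,20,0],[0,14,0]],"rot":[[0,0,0],[0,0,0],[0,0,0],[0,0,0],[0,0,0],[0,0,0],[0,0,0],[0,0,0]],"claw":[0,0,0,0,0,0,0,0]}'
python3 -m jog '{"dp":[[0,8,0],[0,4,0],[0,0,0],[0,0,0]],"rot":[[0,0,0],[0,0,0],[0,0,0],[0,0,0]],"claw":[0,0,0,0]}'
python3 - <<'E'
from h import *
s=env.get_state();print(board(s["eef_pos"],O0,YAW0))
plan(toW(-.0635,.053),0.093,YAW0+np.radians(12.9))
E
```

```text
time: 5.27
eef_pos: [0.6741, -0.1672, 0.0935]
eef_rot: [3.083, 1.564, 0.03]
wrist_force: [1.9, 2.7, -1.3]
finger_gap: 0.157
time: 5.6
eef_pos: [0.675, -0.1768, 0.0935]
eef_rot: [3.037, 1.564, -0.015]
wrist_force: [0.4, -1.3, -2.8]
finger_gap: 0.156
[ 0.09549917 -0.19234305]
t 5.6 pos [ 0.675  -0.1768  0.0935] shift now-tool mm [  -0.7 -245.   159.5] turn deg [-13.02  -0.37  -0.08] F [ 0.4 -1.3 -2.8] gap 0.156
```

The jaw is at y ≈ -147 mm. Next I release, rise and go over the dark tray.

```bash
python3 -m jog '{"dp":[[0,0,0],[0,0,0],[0,0,0],[-20,0,0],[-30,0,0],[-30,0,0],[-20,0,0],[-10,-20,13]],"rot":[[0,0,0],[0,0,0],[0,0,0],[0,0,0],[0,0,0],[0,0,0],[0,0,0],[0,0,0]],"claw":[0.5,0.6,0.6,0.6,0.6,0.6,0.6,0.6]}'
python3 -m jog '{"dp":[[0,-30,19],[0,-32,21],[0,-32,21],[0,-32,21],[0,-32,21],[0,-32,21],[0,-32,21],[0,0,0]],"rot":[[0,0,0],[0,0,0],[0,0,0],[0,0,0],[0,0,0],[0,0,0],[-6.5,-0.4,0],[-6.5,0,0]],"claw":[0.6,0.6,0.6,0.6,0.6,0.6,0.6,0.6]}'
python3 - <<'E'
from h import *
plan(toW(-.0635,.053),0.093,YAW0+np.radians(12.9))
s=env.get_state()
d=imaging.snapshot("wrist");cv2.imwrite("pics/w3.png",d["img"][:,:,::-1])
E
```

```text
time: 6.27
eef_pos: [0.6617, -0.1614, 0.2068]
eef_rot: [2.9, 1.559, -0.156]
wrist_force: [0.2, -0.3, -0.2]
finger_gap: 0.588
time: 6.93
eef_pos: [0.4915, 0.0575, 0.2032]
eef_rot: [0.099, 1.571, -2.712]
wrist_force: [0.6, 1.3, 0.7]
finger_gap: 0.603
t 6.93 pos [0.4915 0.0575 0.2032] shift now-tool mm [110.2   5.2  -1.1] turn deg [ 0.78  0.01 -0.  ] F [0.6 1.3 0.7] gap 0.603
```

View pics/w3.png

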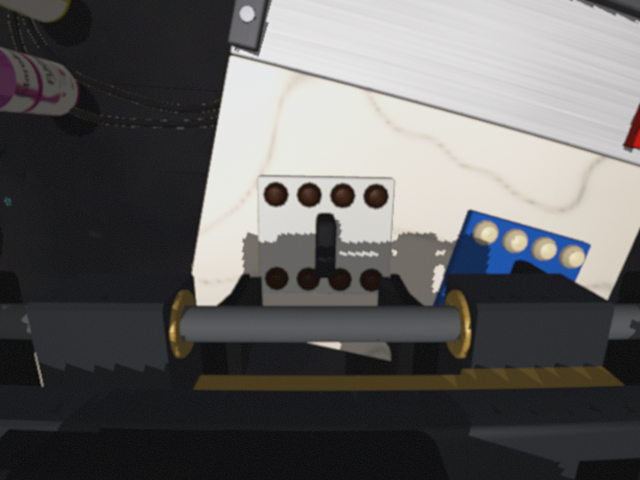

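The tray is square in the gripper's view, with its fin at (326,245), about 5 mm to tool +y as planned. I'll descend and grip.

```bash
python3 -m jog '{"dp":[[20,2,0],[25,2,0],[25,1,0],[20,0,0],[12,0,0],[7,0,0],[0,0,0]],"rot":[[0.7,0,0],[0,0,0],[0,0,0],[0,0,0],[0,0,0],[0,0,0],[0,0,0]],"claw":[0.6,0.6,0.6,0.6,0.6,0.6,0.6]}'
python3 - <<'E'
from h import *
plan(toW(-.0635,.053),0.094,YAW0+np.radians(12.9))
d=imaging.snapshot("wrist");cv2.imwrite("pics/w4.png",d["img"][:,:,::-1])
E
```

```text
time: 7.57
eef_pos: [0.4964, 0.0453, 0.0926]
eef_rot: [-0.16, 1.569, -2.998]
wrist_force: [-0.1, 0.2, -0.7]
finger_gap: 0.603
t 7.57 pos [0.4964 0.0453 0.0926] shift now-tool mm [-1.4 -8.  -0.2] turn deg [-0.78  0.1   0.02] F [-0.1  0.2 -0.7] gap 0.603
```

View pics/w4.png

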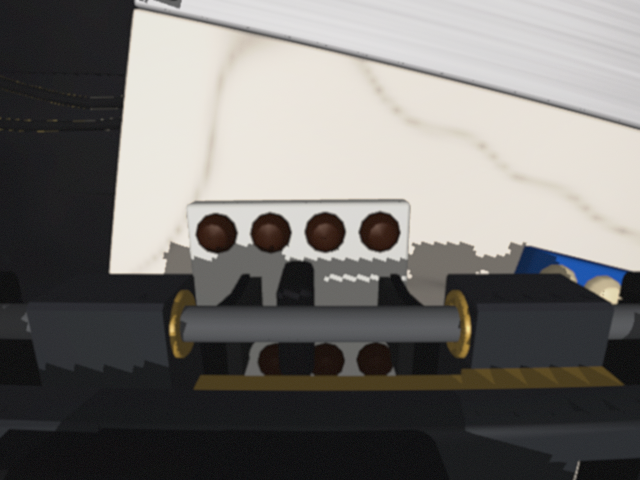

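The fin at (296,285) is about 8 mm left of centre because the earlier reading was taken before the arm had settled. I'll correct that, then close.

```bash
python3 -m jog '{"dp":[[-1,-8,0],[0,0,0],[0,0,0]],"rot":[[-0.8,0,0],[0,0,0],[0,0,0]],"claw":[0.6,0.6,0.4]}'
python3 - <<'E'
from h import *
plan(toW(-.0635,.053),0.094,YAW0+np.radians(12.9))
E
python3 -m jog '{"dp":[[0,0,0],[0,0,0],[0,0,0],[0,0,0],[0,0,0],[0,0,0],[0,0,0]],"rot":[[0,0,0],[0,0,0],[0,0,0],[0,0,0],[0,0,0],[0,0,0],[0,0,0]],"claw":[0.2,0,0,0,0,0,0]}'
python3 - <<'E'
from h import *
s=env.get_state();print(board(s["eef_pos"],O0,YAW0))
plan(toW(.02,.06),0.094,YAW0)
E
```

```text
time: 7.87
eef_pos: [0.4951, 0.0539, 0.0956]
eef_rot: [2.657, 1.569, -0.165]
wrist_force: [0.2, 0.2, 0.2]
finger_gap: 0.574
t 7.87 pos [0.4951 0.0539 0.0956] shift now-tool mm [1.6 0.6 1.1] turn deg [ 0.15 -0.1  -0.05] F [0.2 0.2 0.2] gap 0.574
time: 8.45
eef_pos: [0.4944, 0.0532, 0.0945]
eef_rot: [0.851, 1.571, -1.973]
wrist_force: [0.5, 0.4, 0.8]
finger_gap: 0.158
[-0.06325388  0.05320653]
t 8.45 pos [0.4944 0.0532 0.0945] shift now-tool mm [  0.5  12.1 -82.7] turn deg [ 1.299e+01  1.000e-02 -1.000e-02] F [0.5 0.4 0.8] gap 0.158
```

```bash
python3 -m jog '{"dp":[[0,0,0],[0,0,0],[0,0,0],[0,0,0],[0,0,0],[0,0,-6],[0,0,-12],[0,0,-15]],"rot":[[3,0,0],[4,0,0],[4,0,0],[2,0,0],[0,0,0],[0,0,0],[0,0,0],[0,0,0]],"claw":[0,0,0,0,0,0,0,0]}'
python3 - <<'E'
from h import *
s=env.get_state();print(board(s["eef_pos"],O0,YAW0))
plan(toW(.085,.07),0.094,YAW0)
E
```

```text
time: 9.12
eef_pos: [0.527, 0.0559, 0.0945]
eef_rot: [0.793, 1.569, -2.255]
wrist_force: [-3.7, -0.1, 3.8]
finger_gap: 0.155
[-0.03063431  0.05289219]
t 9.12 pos [0.527  0.0559 0.0945] shift now-tool mm [   0.4  -16.9 -115.7] turn deg [ 0.09  0.06 -0.06] F [-3.7 -0.1  3.8] gap 0.155
```

```bash
python3 -m jog '{"dp":[[0,-3,-15],[0,-3,-15],[0,-3,-15],[0,-3,-18],[0,-3,-18],[0,-2,-15],[0,0,-10],[0,0,0]],"rot":[[0,0,0],[0,0,0],[0,0,0],[0,0,0],[0,0,0],[0,0,0],[0,0,0],[0,0,0]],"claw":[0,0,0,0,0,0,0,0]}'
python3 - <<'E'
from h import *
s=env.get_state();print(board(s["eef_pos"],O0,YAW0))
plan(toW(.095,.08),0.094,YAW0)
d=imaging.snapshot("wrist");cv2.imwrite("pics/w5.png",d["img"][:,:,::-1])
E
```

```text
time: 9.78
eef_pos: [0.6331, 0.0833, 0.0946]
eef_rot: [-2.687, 1.57, 0.547]
wrist_force: [2.1, 0.2, 0.9]
finger_gap: 0.158
[0.07755437 0.07047937]
t 9.78 pos [0.6331 0.0833 0.0946] shift now-tool mm [  0.6  -9.5 -17.5] turn deg [ 0.08 -0.05  0.03] F [2.1 0.2 0.9] gap 0.158
```

View pics/w5.png

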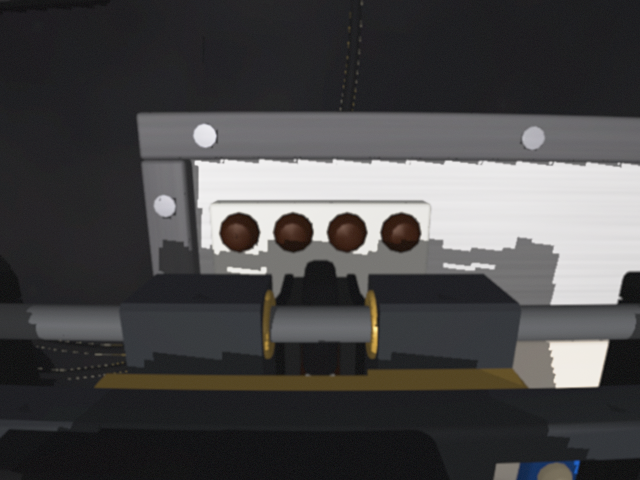

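The tray (front edge at row 203) is square to the fence (row 160) and to the stop. About 17 mm remains to the fence and 9 mm to the stop, so I'll close in gently.

```bash
python3 -m jog '{"dp":[[0,-2,-5],[0,-2,-5],[0,-2,-4],[0,-2,-2],[0,-1,-1],[0,0,-1],[0,0,0],[0,0,0]],"rot":[[0,0,0],[0,0,0],[0,0,0],[0,0,0],[0,0,0],[0,0,0],[0,0,0],[0,0,0]],"claw":[0,0,0,0,0,0,0,0]}'
python3 - <<'E'
from h import *
s=env.get_state();print(board(s["eef_pos"],O0,YAW0),board(s["wrist_force"][:2],0,YAW0))
plan(toW(.095,.08),0.094,YAW0)
E
```

```text
time: 10.5
eef_pos: [0.6482, 0.0931, 0.0946]
eef_rot: [0.969, 1.57, -2.081]
wrist_force: [-3.6, -2.0, 5.1]
finger_gap: 0.156
[0.09344631 0.07885562] [-3.74470686 -1.71102681]
t 10.5 pos [0.6482 0.0931 0.0946] shift now-tool mm [ 0.6 -1.1 -1.6] turn deg [-0.    0.03 -0.04] F [-3.6 -2.   5.1] gap 0.156
```

```bash
python3 -m jog '{"dp":[[0,0,-1],[0,-1,-1],[0,0,-1],[0,-1,0],[0,0,0]],"rot":[[0,0,0],[0,0,0],[0,0,0],[0,0,0],[0,0,0]],"claw":[0,0,0,0,0]}'
python3 - <<'E'
from h import *
s=env.get_state();print(board(s["eef_pos"],O0,YAW0),board(s["wrist_force"][:2],0,YAW0))
d=imaging.snapshot("wrist");cv2.imwrite("pics/w6.png",d["img"][:,:,::-1])
E
```

```text
time: 10.92
eef_pos: [0.6503, 0.0939, 0.0946]
eef_rot: [0.839, 1.567, -2.213]
wrist_force: [-7.5, -6.3, 9.2]
finger_gap: 0.161
[0.09563019 0.07944655] [-8.0717661  -5.63134492]
```

View pics/w6.png

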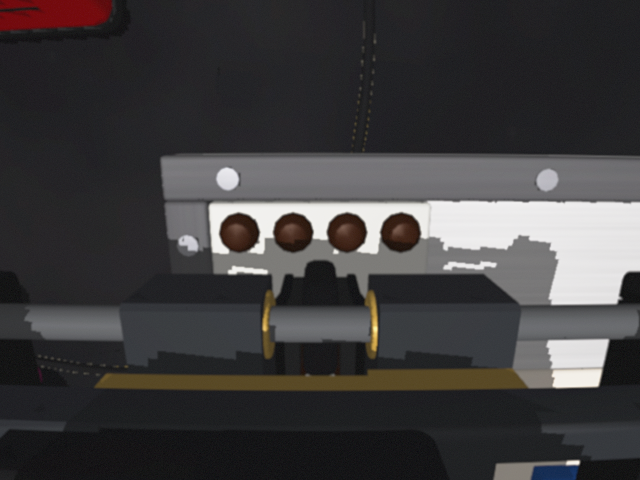

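The tray now touches both the fence (row 202) and the stop (column 211). Contact forces are 8 N and 6 N. I'll release it and go to the ivory tray.

```bash
python3 -m jog '{"dp":[[0,1,1],[0,0,0],[0,0,0],[0,0,0],[-15,0,0],[-30,0,0],[-30,0,0],[-25,0,0]],"rot":[[0,0,0],[0,0,0],[0,0,0],[0,0,0],[0,0,0],[0,0,0],[0,0,0],[0,0,0]],"claw":[0,0.3,0.5,0.5,0.5,0.5,0.5,0.5]}'
python3 - <<'E'
from h import *
plan(toW(-.0638,-.0951),0.2,YAW0-np.radians(1.2))
E
```

```text
time: 11.63
eef_pos: [0.6505, 0.0951, 0.1962]
eef_rot: [-2.737, 1.57, 0.496]
wrist_force: [0.5, 0.1, 1.3]
finger_gap: 0.488
t 11.63 pos [0.6505 0.0951 0.1962] shift now-tool mm [ -4.  175.7 159.9] turn deg [ 1.22 -0.04  0.02] F [0.5 0.1 1.3] gap 0.488
```

```bash
python3 -m jog '{"dp":[[0,22,20],[0,25,23],[0,25,23],[0,25,23],[0,25,23],[0,25,23],[0,22,20],[0,7,5]],"rot":[[0,0,0],[0,0,0],[0,0,0],[0,0,0],[0,0,0],[0,0,0],[0,0,0],[0,0,0]],"claw":[0.6,0.6,0.6,0.6,0.6,0.6,0.6,0.6]}'
python3 -m jog '{"dp":[[0,0,0],[0,0,0]],"rot":[[1.2,0,0],[0,0,0]],"claw":[0.6,0.6]}'
python3 - <<'E'
from h import *
plan(toW(-.0638,-.0951),0.094,YAW0-np.radians(1.2))
d=imaging.snapshot("wrist");cv2.imwrite("pics/w7.png",d["img"][:,:,::-1])
E
```

```text
time: 12.3
eef_pos: [0.5046, -0.0994, 0.1945]
eef_rot: [1.147, 1.568, -1.908]
wrist_force: [-0.2, 0.2, 0.0]
finger_gap: 0.603
time: 12.47
eef_pos: [0.5076, -0.0948, 0.1947]
eef_rot: [2.937, 1.57, -0.136]
wrist_force: [-0.1, 1.4, -0.0]
finger_gap: 0.597
t 12.47 pos [ 0.5076 -0.0948  0.1947] shift now-tool mm [100.7  -0.2   0.2] turn deg [-0.13 -0.05 -0.01] F [-0.1  1.4 -0. ] gap 0.597
```

View pics/w7.png

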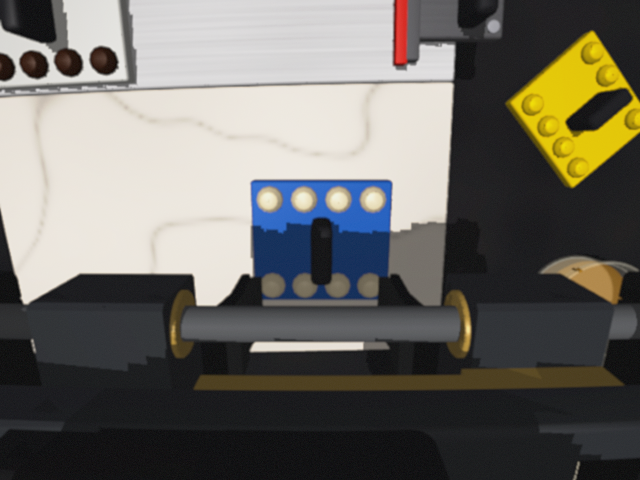

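The ivory tray is square with its fin centred at (321,250). I'll descend and grip.

```bash
python3 -m jog '{"dp":[[20,0,0],[25,0,0],[25,0,0],[18,0,0],[8,0,0],[4,0,0],[0,0,0],[0,0,0]],"rot":[[0,0,0],[0,0,0],[0,0,0],[0,0,0],[0,0,0],[0,0,0],[0,0,0],[0,0,0]],"claw":[0.6,0.6,0.6,0.6,0.6,0.5,0.4,0.3]}'
python3 - <<'E'
from h import *
plan(toW(-.0638,-.0951),0.094,YAW0-np.radians(1.2))
E
python3 -m jog '{"dp":[[0,0,0],[0,0,0],[0,0,0],[0,0,0],[0,0,0],[0,0,0],[0,0,0]],"rot":[[0,0,0],[0,0,0],[0,0,0],[0,0,0],[0,0,0],[0,0,0],[0,0,0]],"claw":[0.2,0,0,0,0,0,0]}'
python3 - <<'E'
from h import *
s=env.get_state();print(board(s["eef_pos"],O0,YAW0))
plan(toW(.085,-.03),0.094,YAW0)
E
```

```text
time: 13.18
eef_pos: [0.508, -0.0948, 0.0954]
eef_rot: [2.879, 1.57, -0.192]
wrist_force: [-0.2, -0.0, 0.1]
finger_gap: 0.456
t 13.18 pos [ 0.508  -0.0948  0.0954] shift now-tool mm [ 1.4 -0.3  0.6] turn deg [ 0.04 -0.07 -0.02] F [-0.2 -0.   0.1] gap 0.456
time: 13.77
eef_pos: [0.5074, -0.0955, 0.0951]
eef_rot: [2.356, 1.57, -0.715]
wrist_force: [-1.5, 0.3, 4.7]
finger_gap: 0.154
[-0.06395522 -0.09608389]
t 13.77 pos [ 0.5074 -0.0955  0.0951] shift now-tool mm [   1.2  -69.3 -147.5] turn deg [-1.22 -0.04 -0.04] F [-1.5  0.3  4.7] gap 0.154
```

```bash
python3 -m jog '{"dp":[[0,-4,0],[0,-8,-3],[0,-12,-6],[0,-14,-10],[0,-14,-14],[0,-6,-16],[0,0,-16],[0,0,-16]],"rot":[[-1.2,0,0],[0,0,0],[0,0,0],[0,0,0],[0,0,0],[0,0,0],[0,0,0],[0,0,0]],"claw":[0,0,0,0,0,0,0,0]}'
python3 - <<'E'
from h import *
s=env.get_state();print(board(s["eef_pos"],O0,YAW0))
plan(toW(.085,-.03),0.094,YAW0)
E
```

```text
time: 14.43
eef_pos: [0.5817, -0.0292, 0.0951]
eef_rot: [0.186, 1.568, -2.863]
wrist_force: [-13.9, -0.8, 18.7]
finger_gap: 0.157
[ 0.01611881 -0.03686173]
t 14.43 pos [ 0.5817 -0.0292  0.0951] shift now-tool mm [  0.9  -6.8 -68.9] turn deg [ 0.08  0.17 -0.03] F [-13.9  -0.8  18.7] gap 0.157
```

```bash
python3 -m jog '{"dp":[[-0.5,0,-3],[-0.5,0,-5],[0,0,-6],[0,0,-4]],"rot":[[0,0,0],[0,0,0],[0,0,0],[0,0,0]],"claw":[0,0,0,0]}'
python3 - <<'E'
from h import *
s=env.get_state();print(board(s["eef_pos"],O0,YAW0))
plan(toW(.085,-.03),0.094,YAW0)
d=imaging.snapshot("wrist");cv2.imwrite("pics/w8.png",d["img"][:,:,::-1])
E
```

```text
time: 14.77
eef_pos: [0.6005, -0.0283, 0.0952]
eef_rot: [0.217, 1.57, -2.833]
wrist_force: [-2.0, 1.1, 0.0]
finger_gap: 0.155
[ 0.03493347 -0.03766153]
t 14.77 pos [ 0.6005 -0.0283  0.0952] shift now-tool mm [  1.1  -7.7 -50.1] turn deg [ 0.01  0.03 -0.01] F [-2.   1.1  0. ] gap 0.155
```

View pics/w8.png

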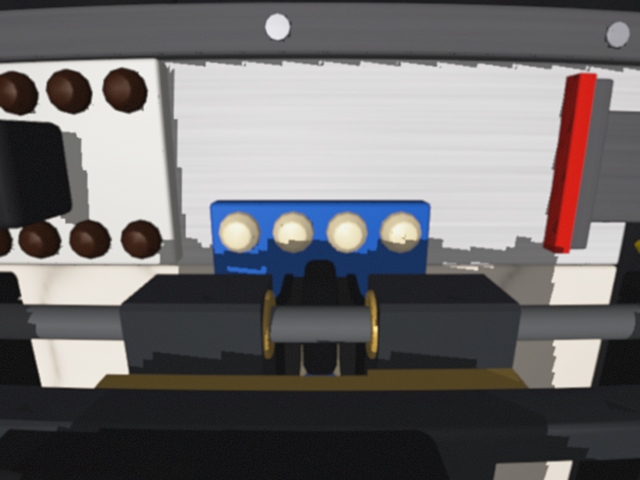

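The force has dropped to about 2 N. The tray is flat and square, with a gap of about 17 mm to the dark tray. I'll continue forward.

```bash
python3 -m jog '{"dp":[[0,0,-8],[0,0,-10],[0,0,-10],[0,0,-10],[0,0,-8],[0,-2,-4],[0,-2,-2],[0,0,0]],"rot":[[0,0,0],[0,0,0],[0,0,0],[0,0,0],[0,0,0],[0,0,0],[0,0,0],[0,0,0]],"claw":[0,0,0,0,0,0,0,0]}'
python3 - <<'E'
from h import *
s=env.get_state();print(board(s["eef_pos"],O0,YAW0))
plan(toW(.095,-.02),0.094,YAW0)
E
```

```text
time: 15.48
eef_pos: [0.652, -0.019, 0.0952]
eef_rot: [-1.276, 1.571, 1.957]
wrist_force: [-0.2, 0.3, -1.8]
finger_gap: 0.157
[ 0.08700364 -0.03309203]
t 15.48 pos [ 0.652  -0.019   0.0952] shift now-tool mm [  1.3 -13.1  -8. ] turn deg [0.03 0.   0.01] F [-0.2  0.3 -1.8] gap 0.157
```

```bash
python3 -m jog '{"dp":[[0,-3,-2],[0,-3,-2],[0,-3,-2],[0,-2,-1],[0,-1,-1],[0,-1,-1],[0,0,0],[0,0,0]],"rot":[[0,0,0],[0,0,0],[0,0,0],[0,0,0],[0,0,0],[0,0,0],[0,0,0],[0,0,0]],"claw":[0,0,0,0,0,0,0,0]}'
python3 - <<'E'
from h import *
s=env.get_state();print(board(s["eef_pos"],O0,YAW0),board(s["wrist_force"][:2],0,YAW0))
plan(toW(.095,-.02),0.094,YAW0)
d=imaging.snapshot("wrist");cv2.imwrite("pics/w9.png",d["img"][:,:,::-1])
E
```

```text
time: 16.15
eef_pos: [0.6597, -0.0061, 0.0955]
eef_rot: [1.482, 1.57, -1.568]
wrist_force: [0.2, -0.6, -2.2]
finger_gap: 0.16
[ 0.09585168 -0.02098857] [ 0.11013912 -0.57535247]
t 16.15 pos [ 0.6597 -0.0061  0.0955] shift now-tool mm [ 1.5 -1.   0.9] turn deg [-0.02  0.   -0.02] F [ 0.2 -0.6 -2.2] gap 0.16
```

View pics/w9.png

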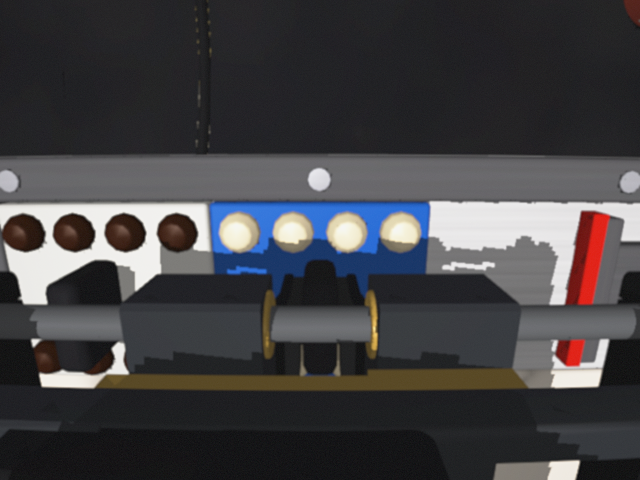

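```bash
python3 -m jog '{"dp":[[0.5,-1,0],[0,0,-1],[0,0,0]],"rot":[[0,0,0],[0,0,0],[0,0,0]],"claw":[0,0,0]}'
python3 - <<'E'
from h import *
s=env.get_state();print(board(s["eef_pos"],O0,YAW0),board(s["wrist_force"][:2],0,YAW0))
E
```

```text
time: 16.45
eef_pos: [0.6599, -0.0058, 0.0952]
eef_rot: [0.668, 1.569, -2.383]
wrist_force: [-4.4, -2.1, 3.2]
finger_gap: 0.159
[ 0.09614128 -0.02065646] [-4.54374237 -1.70957354]
```

Contact with both the fence and the dark tray. I'll release and go to the jaw fin.

```bash
python3 -m jog '{"dp":[[0,0,0],[0,0,0],[0,0,0],[0,0,0],[-15,0,0],[-30,0,0],[-30,0,0],[-25,0,0]],"rot":[[0,0,0],[0,0,0],[0,0,0],[0,0,0],[0,0,0],[0,0,0],[0,0,0],[0,0,0]],"claw":[0.2,0.4,0.5,0.5,0.5,0.5,0.5,0.5]}'
python3 -m jog '{"dp":[[0,15,0],[0,25,0],[0,30,0],[0,35,0],[0,30,0],[0,25,0],[0,11,0],[0,0,0]],"rot":[[0,0,0],[0,0,0],[0,0,0],[0,0,0],[0,0,0],[0,0,0],[0,0,0],[0,0,0]],"claw":[0.6,0.6,0.6,0.6,0.6,0.6,0.6,0.6]}'
python3 - <<'E'
from h import *
d=imaging.snapshot("wrist");cv2.imwrite("pics/w10.png",d["img"][:,:,::-1])
plan(toW(.095,-.192),0.094,YAW0)
E
```

```text
time: 17.12
eef_pos: [0.6609, -0.0047, 0.1971]
eef_rot: [3.012, 1.57, -0.038]
wrist_force: [-0.6, 0.1, -0.5]
finger_gap: 0.492
time: 17.78
eef_pos: [0.6758, -0.1791, 0.1944]
eef_rot: [1.132, 1.569, -1.923]
wrist_force: [-0.4, -0.1, -1.0]
finger_gap: 0.6
t 17.83 pos [ 0.676  -0.1758  0.1946] shift now-tool mm [100.6   0.6   1.6] turn deg [-0.12  0.02  0.01] F [0.3 0.7 0.2] gap 0.597
```

View pics/w10.png

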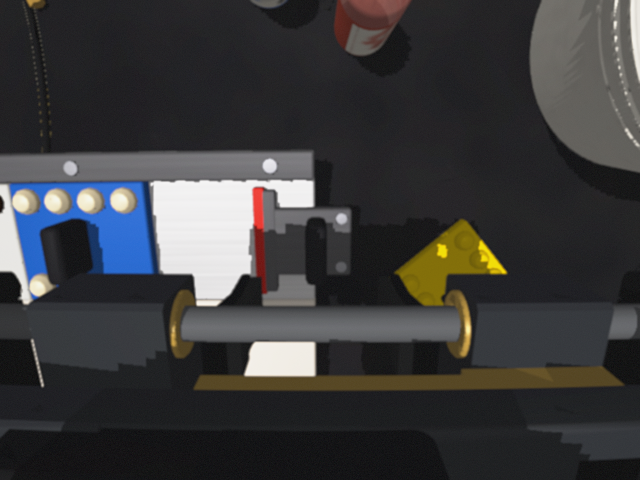

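The jaw fin is centred at (316,248), and the ivory tray stayed at the fence beside the dark one. I'll descend and grip.

```bash
python3 -m jog '{"dp":[[20,0,0],[25,0,1],[25,0,0],[18,0,0],[8,0,0],[4,0,0],[0,0,0],[0,0,0]],"rot":[[0,0,0],[0,0,0],[0,0,0],[0,0,0],[0,0,0],[0,0,0],[0,0,0],[0,0,0]],"claw":[0.6,0.6,0.6,0.6,0.6,0.5,0.4,0.3]}'
python3 -m jog '{"dp":[[0,0,0],[0,0,0],[0,0,0],[0,0,0],[0,0,0],[0,0,0],[0,0,0]],"rot":[[0,0,0],[0,0,0],[0,0,0],[0,0,0],[0,0,0],[0,0,0],[0,0,0]],"claw":[0.2,0,0,0,0,0,0]}'
python3 - <<'E'
from h import *
s=env.get_state();print(board(s["eef_pos"],O0,YAW0))
plan(toW(.095,-.115),0.094,YAW0)
E
```

```text
time: 18.5
eef_pos: [0.676, -0.1745, 0.0964]
eef_rot: [2.901, 1.569, -0.149]
wrist_force: [0.0, -0.4, 0.5]
finger_gap: 0.451
time: 19.08
eef_pos: [0.6755, -0.1757, 0.0957]
eef_rot: [2.364, 1.569, -0.687]
wrist_force: [-0.6, -0.8, 5.0]
finger_gap: 0.16
[ 0.096121   -0.19131097]
t 19.08 pos [ 0.6755 -0.1757  0.0957] shift now-tool mm [  1.7 -76.3   1.2] turn deg [-0.03 -0.05 -0.05] F [-0.6 -0.8  5. ] gap 0.16
```

```bash
python3 -m jog '{"dp":[[0,-8,0],[0,-12,0],[0,-14,0],[0,-14,0],[0,-12,0],[0,-8,0],[0,-4,0],[0,0,0]],"rot":[[0,0,0],[0,0,0],[0,0,0],[0,0,0],[0,0,0],[0,0,0],[0,0,0],[0,0,0]],"claw":[0,0,0,0,0,0,0,0]}'
python3 -m jog '{"dp":[[0,-2,0],[0,-1,0],[0,-1,0],[0,0,0]],"rot":[[0,0,0],[0,0,0],[0,0,0],[0,0,0]],"claw":[0,0,0,0]}'
python3 - <<'E'
from h import *
s=env.get_state();print(board(s["eef_pos"],O0,YAW0),board(s["wrist_force"][:2],0,YAW0))
E
```

```text
time: 19.75
eef_pos: [0.6688, -0.1013, 0.0957]
eef_rot: [-2.614, 1.57, 0.621]
wrist_force: [-1.0, 2.1, 6.3]
finger_gap: 0.163
time: 20.08
eef_pos: [0.6687, -0.1004, 0.0957]
eef_rot: [2.173, 1.568, -0.878]
wrist_force: [1.4, -3.7, 6.0]
finger_gap: 0.159
[ 0.09625574 -0.1156742 ] [ 1.03552411 -3.82446397]
```

```bash
python3 -m jog '{"dp":[[0,-1,0],[0,-1,0],[0,0,0]],"rot":[[0,0,0],[0,0,0],[0,0,0]],"claw":[0,0,0]}'
python3 -m jog '{"dp":[[0,-1,0],[0,-1,0],[0,0,0]],"rot":[[0,0,0],[0,0,0],[0,0,0]],"claw":[0,0,0]}'
python3 - <<'E'
from h import *
s=env.get_state();print(board(s["eef_pos"],O0,YAW0),board(s["wrist_force"][:2],0,YAW0))
E
```

```text
time: 20.33
eef_pos: [0.6687, -0.1004, 0.0957]
eef_rot: [1.978, 1.567, -1.075]
wrist_force: [2.4, -7.7, 4.5]
finger_gap: 0.157
time: 20.58
eef_pos: [0.6687, -0.1003, 0.0958]
eef_rot: [1.906, 1.565, -1.147]
wrist_force: [3.4, -11.8, 3.8]
finger_gap: 0.157
[ 0.09627379 -0.11556739] [  2.26447463 -12.04171502]
```

```bash
python3 -m jog '{"dp":[[0,-1,0],[0,-1,0],[0,0,0],[0,0,0],[0,0,0]],"rot":[[0,0,0],[0,0,0],[0,0,0],[0,0,0],[0,0,0]],"claw":[0,0,0,0,0]}'
python3 -m jog '{"dp":[[0,3,0],[0,2,0],[0,0,0]],"rot":[[0,0,0],[0,0,0],[0,0,0]],"claw":[0,0,0]}'

```

```text
time: 21.0
eef_pos: [0.6687, -0.1003, 0.0957]
eef_rot: [1.86, 1.563, -1.195]
wrist_force: [4.4, -17.7, 3.0]
finger_gap: 0.158
time: 21.25
eef_pos: [0.6687, -0.1004, 0.0957]
eef_rot: [2.132, 1.568, -0.919]
wrist_force: [0.9, -6.2, 5.0]
finger_gap: 0.158
```

Pressed to about 17 N. I'll release, rise well clear and check.

```bash
python3 -m jog '{"dp":[[0,1,0],[0,0,0],[0,0,0],[0,0,0],[-15,0,0],[-30,0,0],[-30,0,0],[-30,0,0]],"rot":[[0,0,0],[0,0,0],[0,0,0],[0,0,0],[0,0,0],[0,0,0],[0,0,0],[0,0,0]],"claw":[0.2,0.4,0.5,0.5,0.5,0.5,0.5,0.5]}'
python3 -m jog '{"dp":[[-30,0,12],[-30,0,12],[-30,0,12],[-30,0,12],[-30,0,12],[0,0,0],[0,0,0],[0,0,0]],"rot":[[0,0,0],[0,0,0],[0,0,0],[0,0,0],[0,0,0],[0,0,0],[0,0,0],[0,0,0]],"claw":[0.6,0.6,0.6,0.6,0.6,0.6,0.6,0.6]}'
python3 - <<'E'
from meas import *
s=env.get_state()
d=imaging.snapshot("wrist");cv2.imwrite("pics/w11.png",d["img"][:,:,::-1]);pickle.dump((s,d),open("w11.pkl","wb"))
t=imaging.snapshot("top");cv2.imwrite("pics/top1.png",t["img"][:,:,::-1])
E
```

```text
time: 21.92
eef_pos: [0.6677, -0.099, 0.2007]
eef_rot: [-0.333, 1.569, 2.9]
wrist_force: [0.8, -0.8, -0.3]
finger_gap: 0.49
time: 22.58
eef_pos: [0.6084, -0.1048, 0.3495]
eef_rot: [0.392, 1.57, -2.658]
wrist_force: [-0.1, 1.1, -1.1]
finger_gap: 0.601
```

View pics/w11.png

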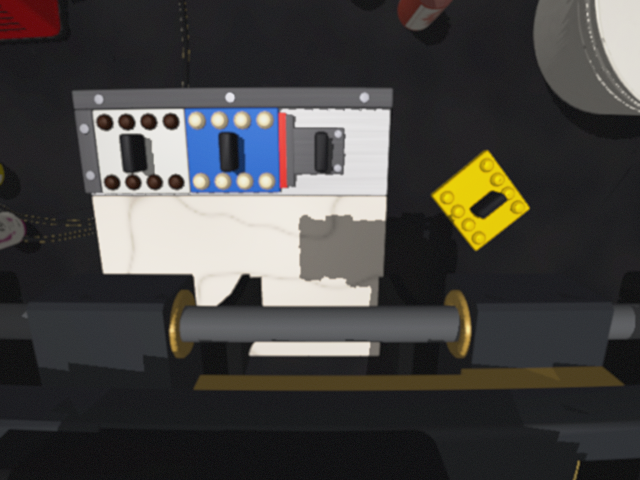

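View pics/top1.png

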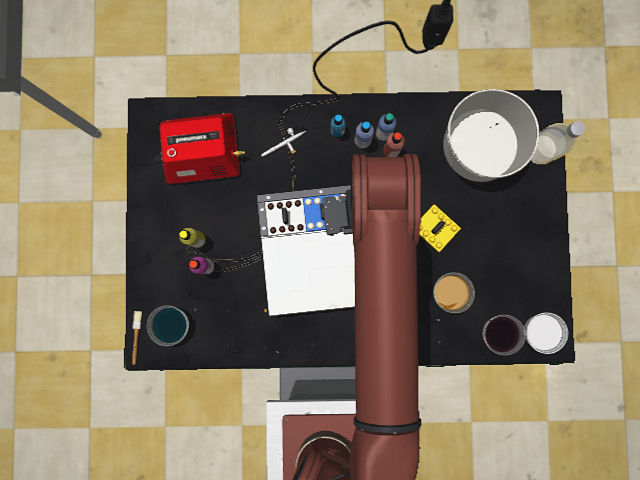

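The dark tray sits in the corner at (138,152), the ivory tray right beside it at (230,152), and the red face (284,150) is against the ivory tray. The bottles and cup are at their original pixels. Last, a numeric check.

```bash
python3 - <<'E'
from meas import *
s,d=pickle.load(open("w11.pkl","rb"));T=wristT(d,s);im=d["img"];h=cv2.cvtColor(im,cv2.COLOR_RGB2HSV)
roi=np.zeros(im.shape[:2],bool);roi[105:198,94:300]=1
def B(c,z):return board(cast(d,[c],z,T),O0,YAW0)[0]
dk=roi.copy();dk[:,187:]=0;dk&=h[...,2]<75
iv=roi.copy();iv[:,:187]=0;iv[:,276:]=0;iv&=(h[...,1]<110)&(h[...,2]>120)&(h[...,0]<40)
for n,m in(("dark",dk),("ivory",iv)):
    P=np.array([B(c,.095) for a,c in cents(m,40) if a<280]);P=P[np.argsort(P[:,0])]; print(n,len(P),P.mean(0).round(4),[np.degrees(np.arctan(np.polyfit(q[:,1],q[:,0],1)[0])).round(2) for q in(P[:4],P[4:])]);print(P.round(4).tolist())
red=roi&((h[...,0]<8)|(h[...,0]>172))&(h[...,1]>120)&(h[...,2]>100)
for a,c in cents(red,40): print("red",a,B(c,.084))
E
```

```text
dark 8 [0.094  0.0771] [np.float64(-0.1), np.float64(-0.12)]
[[0.0623, 0.1127], [0.0624, 0.0415], [0.0625, 0.0891], [0.0626, 0.0654], [0.1255, 0.089], [0.1255, 0.1127], [0.1256, 0.0653], [0.1256, 0.0414]]
ivory 8 [ 0.0949 -0.021 ] [np.float64(-0.14), np.float64(0.01)]
[[0.0632, 0.0146], [0.0633, -0.0092], [0.0633, -0.0566], [0.0635, -0.0329], [0.1265, -0.0329], [0.1266, 0.0146], [0.1266, -0.0566], [0.1266, -0.0092]]
red 501 [ 0.09564844 -0.07370153]
```

```bash
python3 - <<'E'
from plant import env
print(env.close_job())
E
```

```text
the job is handed in; nothing more can be done
None
```

The job is handed in at about 23 s. I slid the jaw open to board y ≈ -147 mm and slid the dark tray into the corner after turning it square. I then slid the ivory tray in beside it and pushed the jaw shut, reaching about 17 N at the wrist. The trays were gripped by their fins and stayed flat on the board.

**Last checks, in the board frame:**

| Item | Measured position | Target | Rotation off square |
|---|---|---|---|
| Dark tray | (94, 77) mm | (95, 80) mm | about 0.1° |
| Ivory tray | (95, -21) mm | (95, -20) mm | 0.1° or less |
| Jaw's red face | y ≈ -71 to -74 mm | -60 to -79 mm | – |

- **Bystanders:** the bottles and cup appear at their original pixels in the top view, and the gripper is clear of everything.
- **Disagreement:** the picture puts the dark tray at y = 77 mm, while the arm's pose when it touched the stop gave 79.4 mm. Both are above the required 73 mm.
- **Force spike:** while I was sliding the ivory tray, the wrist briefly read about 14 N sideways and 19 N vertically. It dropped to about 2 N within the next four rows (about 0.3 s), and the tray stayed flat.

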